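# Clear the rack, dock the full seasoning canisters, tray the empties

### The job

Slide the roll of label tape up off the rack's post, where it overhangs a dock, and set it flat on the cork coaster. Lift each look-alike seasoning canister to feel whether it is full or empty: dock every full one upright in the wooden rack, one to a dock and in any order, turned so that its orange rib drops into the dock's notch and it sits fully home; stand every empty one upright on the floor of the blue refill tray. Do not knock over or push about the small white dish or the lime.

Things in the scene. Friction and masses are not known exactly. Their poses are not given: they have to be found in the camera images.
- can1_mid (a point): centre of a look-alike seasoning canister (full or empty; may be absent). White round body 64 mm across, 40 mm high, with a fixed black round cap 36 mm across, 28 mm high, on top. This point is on its axis 34 mm above its underside; the cap's middle is 20 mm higher. z is up. x points to its key: an orange rib 10 mm wide, 7 mm out of the body, from the underside up to 30 mm.
- can2_mid (a point): centre of a canister just like can1 (may be absent). A full canister weighs about 260 g, an empty one about 70 g (each within 10 percent); nothing else tells them apart. An orange stripe on top of the cap points the same way as the rib (the x axis).
- can3_mid (a point): centre of a canister just like can1, full or empty (may be absent)
- can4_mid (a point): centre of a canister just like can1, full or empty (may be absent)
- can5_mid (a point): centre of a canister just like can1, full or empty (may be absent)
- can6_mid (a point): centre of a canister just like can1, full or empty (may be absent)
- rack: wooden rack fixed to the counter: board 320 x 100 x 6 mm with three docks 95 mm apart along its x axis, origin under the middle one. A dock is a round collar, 64 mm plus 4 mm play inside, its top 20 mm above the counter, with one notch 17 mm wide on the rack's +y side, marked by an orange strip. A canister goes down to the board only with its x axis along the rack's +y (to about 5 degrees).
- dock1 (a point): the point on dock 1's axis where the centre of a fully seated canister lies, 40 mm above the counter; axes as the rack's (at the -x end of the rack)
- dock2 (a point): the point on dock 2's axis where the centre of a fully seated canister lies, 40 mm above the counter; axes as the rack's (in the middle of the rack)
- dock3 (a point): the point on dock 3's axis where the centre of a fully seated canister lies, 40 mm above the counter; axes as the rack's (at the +x end of the rack)
- tray: blue refill tray fixed to the counter: 320 mm along its x axis, 140 mm along its y, walls 4 mm thick, rim 12 mm above the counter, inner floor about 4 mm above it; origin under its centre. Three canisters fit in a row along its x axis
- post (a point): on the axis of the rack's fixed upright steel post (10 mm thick, its top 42 mm above the counter), beyond dock 1 (48 mm from its axis); this point is where the post's round foot ends, 20 mm above the counter, level with the collars. The roll starts on the post, resting there, and overhangs dock 1
- roll_mid (a point): centre (half-way up) of the yellow roll of label tape: a ring 48 mm across, 32 mm high, hole 16 mm, 90 g; z is its axis
- coaster: round cork coaster fixed to the counter among the canisters, 90 mm across, 4 mm thick; origin under its centre
- ramekin: bystander: small white china dish, 64 mm across, 35 mm high, among the canisters; origin under its centre
- lime: bystander: a lime standing on end, 52 mm across, 50 mm high, among the canisters; origin under its centre

How it is judged:
By the outcome, as a careful person would: the job done as asked, in the order asked, and still so for the second after the job is handed in, with the robot touching nothing.
Of can1, can2, can3, can4, can5, can6 only 5 to 6 are there at a start; the rules pass over those that are not, and their reading is None.
At some moment in a run one of can1, can2, can3, can4, can5, can6 may be knocked a few centimetres aside while the robot is not near it.
Once in a run the grip may slacken for a moment while it holds something.
It also fails if it takes over 208 s, if anything falls off the work surface, if the arm or the gripper's body presses on something with over 40 N, if the wrist force passes 120 N, or if a joint passes its speed limit or range.

### The arm

A 7-joint arm with a two-finger parallel gripper is mounted at the origin on the work surface. World frame = base frame: x ahead of the robot, y to its left, z up, the work surface at z = 0. Lengths are in m, angles in rad, forces in N, time in s.
With the tool pointing down it reaches from about 0.425 to 1.025 m from the base axis. Payload 3.6 kg.
Tool frame: the origin (TCP) lies at the very end of the fingers, on their centre line; the grasp point (between the pads) lies 19 mm behind it; z points along the fingers, y is the line along which they close (so a half turn about z gives the same grasp; the last joint's range is limited). The gripper opens to 85 mm and grips with 20 to 120 N. Pads are 22 mm wide; open, the fingers measure 114 mm over their backs; the gripper's body (76 mm by 85 mm) begins 54 mm behind the grasp point. The pads swing forward as they close: fully open they stand 13 mm farther back than shut.
Start: joints at [1.109, 0.591, 0.048, 1.609, -0.033, 0.943, -0.034], TCP at [0.261, -0.676, 0.231] pointing down, gripper open.
Joint ranges: [-2.69, 2.69], [-0.47, 2.24], [-1.27, 1.36], [0.19, 2.51], [-1.53, 4.68], [0.08, 2.07], [-3.09, 3.09]. Speed limits (rad/s): [2.57, 2.57, 3.14, 3.14, 3.14, 3.14, 3.14].

### API

Orientations are given as a unit quaternion [x, y, z, w].
In Python, from bench import env gives the robot as it stands.
- The arm moves only by the tool carry_out, never from a script. Its argument "series" is a list of rows, each a list of 3 entries, a list of its own where there are three numbers: the shift along the world's x, y, z normalised to -1 to 1, where 1 is 0.4 m, then the turn, a rotation vector about the world's x, y, z normalised to -1 to 1, where 1 is 360 degrees, then the gripper command: -1 is shut, 1 is fully open, values between are in proportion. A call has 1 to 12 rows; each row is the pose to reach, as a shift and turn from the pose commanded when the call began, turning the shorter way round; what a row does not reach only later rows make up. A row lasts 1/12 s, in which the tool goes at most 41.7 mm and 7.16 degrees, less where a joint would pass 70% of its speed; a pose out of reach is approached as far as the arm can. A call with a number of a shift or a turn outside -1 to 1 is refused whole. A call with a gripper value outside its range is refused whole. The fingers move at their own pace and stop on an object; "newtons" is the grip in N (left out, the last holds). Time passes only in rows, so rows that repeat a pose let the fingers close. It gives the time, the measured TCP pose, the force, the opening and the grip force at its end, in the units of the state.
- env.state(): the state, without advancing time (a new reading comes with each control period).
- env.read_camera(name): name is "side" or "top"; returns the picture (384x512x3 uint8, blue, green, red); there is no depth.
- env.camera_model(name): a dict with "vfov" (degrees; the focal length in pixels is half the picture's height over the tangent of half this angle, whatever the lens; pixels are square), "cx", "cy" (the principal point, pixels), "k1" (the pictures are not rectified: a ray, as slopes to the right and down, at radius r is drawn at 1 + k1 r^2 times it, then the intrinsics apply), "view" (4x4, takes a point from world to camera coordinates). Camera axes: x right, y up, looking along -z (the intrinsics and any distortion apply to the point x, -y, -z); pixel columns grow to the right and rows downward; lengths in m; the calibration is good to about 2 mm. A picture is of the moment at which its call begins. camera_model takes no time and is no camera call.
- env.close_job(): hands the job in; it is judged then, once.
The state is a dict: "time_s": time; "qpos": joint angles; "joint_velocities": joint speeds; "tau": joint torques, N m; "eef_pos": TCP position; "ee_rot": TCP orientation; "contact_force": force on the tool from outside, world axes, zero at the start; "torque": the same for the moment, N m; "grip_width": opening from 0.0 (shut) to 1.0 (fully open); "finger_force": force on a finger pad.
Only numpy, scipy, OpenCV 4.12 (cv2) and the standard library are available. Lean on these libraries where they do the work, as an engineer would, in place of code of your own. Each camera call takes 0.05 s, during which the arm holds its last target. There are 200 camera calls.

## Working session

There is one attempt and no reset: what is moved stays moved. The work goes in short steps, Python scripts to look and compute and a tool call to move; the robot and the scene stay as the last step left them, time stands still between calls to the robot, and variables do not carry over. Pictures are saved under pics/ and viewed, at most 14 in all, crops included, and the job is handed in when it is done.

Besides the shell and the picture viewer there is one more tool, called by a JSON object that holds its "name" and its "arguments", one argument or row to a line. carry_out: Moves the arm, as the interface text tells. Its arguments: {"type":"object","properties":{"series":{"type":"array","items":{"type":"array"}},"newtons":{"type":"number"}},"required":["series"]}

```bash
ls; mkdir -p pics
python3 - <<'E'
from bench import env
import cv2,numpy as np
for n in("top","side"):
    cv2.imwrite(f"pics/{n}0.png",env.read_camera(n)); m=env.camera_model(n); print(n,m["vfov"],m["cx"],m["cy"],m["k1"]);print(np.round(m["view"],4))
s=env.state();print({k:np.round(v,3).tolist() for k,v in s.items()})
E
```

```text
pics
top 52.816765617768546 252.4224332060657 193.0597664594601 -0.07520823321608075
[[ 0.0127 -0.9993  0.0344 -0.0405]
 [ 0.9887  0.0177  0.1486 -0.5174]
 [-0.1491  0.0321  0.9883 -1.0508]
 [ 0.      0.      0.      1.    ]]
side 47.38592855285835 261.4971839479466 191.0386580392827 0.03754357780672909
[[-0.7555 -0.6551 -0.0105  0.3746]
 [ 0.4426 -0.5221  0.729  -0.2611]
 [-0.483   0.5461  0.6844 -0.8939]
 [ 0.      0.      0.      1.    ]]
{'time_s': 0.1, 'qpos': [1.109, 0.592, 0.048, 1.61, -0.033, 0.943, -0.034], 'joint_velocities': [0.003, -0.002, 0.0, -0.001, -0.0, -0.001, -0.0], 'tau': [0.004, -55.0, 1.553, -19.883, 0.01, 0.004, 0.0], 'eef_pos': [0.261, -0.676, 0.23], 'ee_rot': [0.983, 0.183, -0.0, -0.001], 'contact_force': [-0.52, 0.777, -0.301], 'torque': [-0.024, 0.027, -0.027], 'finger_force': 0.0, 'grip_width': 1.0}
```

View pics/top0.png

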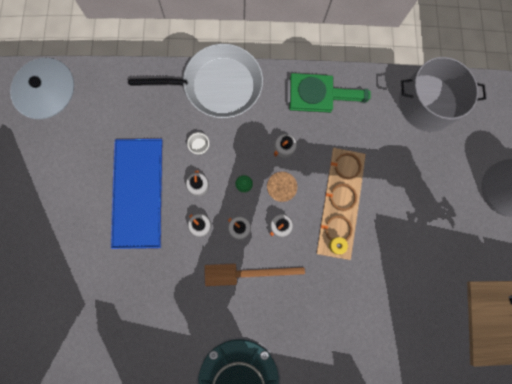

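View pics/side0.png

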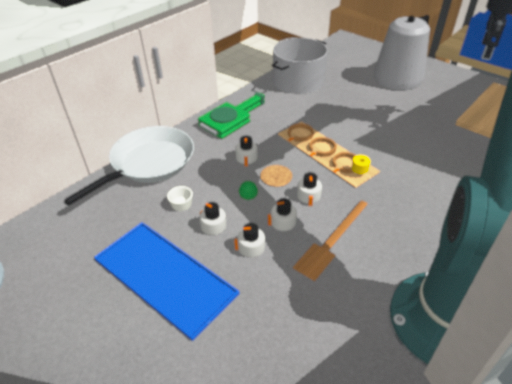

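Top view: five canisters, at (286,143), (197,183), (199,224), (240,227) and (281,226). Coaster (282,186), lime (244,184), ramekin (199,143), roll (339,246), and docks at (337,228), (343,196) and (347,166) with their notches on the left. The tray is around (138,193).

```bash
cat > h.py <<'E'
import cv2,numpy as np
from bench import env
class Cam:
    def __init__(s,n):
        m=env.camera_model(n);s.V=np.array(m["view"]);s.f=192/np.tan(np.radians(m["vfov"]/2));s.c=np.array([m["cx"],m["cy"]]);s.k=m["k1"]
        s.o=-s.V[:3,:3].T@s.V[:3,3]
    def proj(s,p):
        q=np.atleast_2d(p)@s.V[:3,:3].T+s.V[:3,3];u=np.c_[q[:,0],-q[:,1]]/-q[:,2:]
        return u*(1+s.k*(u**2).sum(1,keepdims=True))*s.f+s.c
    def ray(s,px):
        d=(np.atleast_2d(px)-s.c)/s.f;u=d.copy()
        for _ in range(20):u=d/(1+s.k*(u**2).sum(1,keepdims=True))
        r=np.c_[u[:,0],-u[:,1],-np.ones(len(u))]@s.V[:3,:3];return r
    def plane(s,px,z):
        r=s.ray(px);return s.o+r*((z-s.o[2])/r[:,2:])
def tri(a,pa,b,pb):
    A=[];B=[]
    for c,p in((a,pa),(b,pb)):
        r=c.ray(p)[0];r/=np.linalg.norm(r);M=np.eye(3)-np.outer(r,r);A.append(M);B.append(M@c.o)
    return np.linalg.lstsq(np.vstack(A),np.hstack(B),rcond=None)[0]
def blobs(mask,amin=4):
    n,l,st,ce=cv2.connectedComponentsWithStats(mask.astype(np.uint8)*255)
    return [(ce[i],st[i]) for i in range(1,n) if st[i][4]>=amin]
def masks(im):
    h=cv2.cvtColor(im,cv2.COLOR_BGR2HSV);H,S,v=[h[...,i].astype(int) for i in range(3)]
    return dict(orange=(H>=4)&(H<=15)&(S>195)&(v>90),yellow=(H>=24)&(H<=33)&(S>170)&(v>90),blue=(H>105)&(H<125)&(S>180),black=(v<38)&(S<140),green=(H>50)&(H<75)&(S>150))
T=Cam("top");S=Cam("side")
E
python3 - <<'E'
from h import *
t=cv2.imread("pics/top0.png");s=cv2.imread("pics/side0.png")
print(T.o,S.o)
m=masks(t)
for k in m:
    print(k,[(c.round(1).tolist(),st.tolist()) for c,st in blobs(m[k],3) if 100<c[0]<370 and 120<c[1]<265])
m=masks(s)
for k in("orange","yellow","black","green"):
    print('side',k,[(c.round(1).tolist(),st.tolist()) for c,st in blobs(m[k],3) if 150<c[0]<390 and 110<c[1]<270])
cv2.imwrite("pics/tc.png",cv2.resize(t[120:270,175:375],None,fx=4,fy=4,interpolation=cv2.INTER_CUBIC))
E
```

```text
[0.35538705 0.00241087 1.11679761] [-0.03317785  0.59724837  0.80606197]
orange []
yellow [([331.7, 243.8], [330, 240, 5, 8, 20]), ([341.9, 246.5], [340, 243, 5, 7, 15])]
blue [([136.7, 193.5], [112, 140, 49, 108, 4958])]
black [([286.8, 142.6], [281, 137, 11, 12, 67]), ([196.1, 183.0], [191, 178, 11, 10, 67]), ([199.1, 224.5], [193, 219, 11, 11, 58]), ([282.7, 223.5], [277, 220, 11, 10, 47]), ([239.7, 227.6], [234, 222, 11, 11, 75])]
green [([243.6, 183.4], [237, 177, 15, 14, 150])]
side orange [([245.4, 139.8], [245, 138, 2, 5, 9]), ([245.8, 161.0], [245, 159, 2, 6, 8]), ([310.5, 178.3], [309, 176, 4, 6, 18]), ([310.5, 199.8], [310, 197, 2, 7, 13]), ([280.7, 202.5], [278, 202, 6, 2, 11]), ([209.1, 205.3], [207, 204, 5, 4, 15]), ([269.0, 219.5], [269, 216, 1, 8, 8]), ([247.2, 227.9], [244, 227, 7, 3, 18]), ([236.0, 244.0], [236, 241, 1, 7, 7])]
side yellow [([360.4, 164.0], [352, 155, 18, 19, 280])]
side black [([246.2, 144.4], [242, 139, 9, 9, 40]), ([307.5, 183.1], [305, 180, 7, 6, 28]), ([284.2, 207.8], [278, 200, 12, 14, 94]), ([210.9, 214.3], [207, 212, 10, 6, 34]), ([248.6, 235.8], [245, 233, 10, 6, 35])]
side green [([232.6, 116.6], [199, 95, 62, 43, 851]), ([247.8, 190.0], [240, 182, 17, 17, 223])]
```

View pics/tc.png

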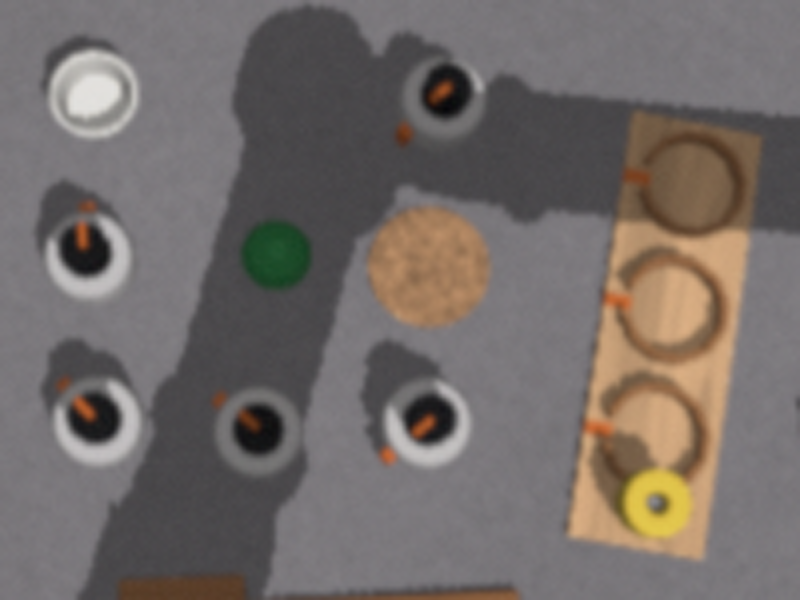

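The crop (4x of the top view, origin 175,120) shows the caps with their stripes, the ribs, collars and notch strips clearly; picks: dock rings (655,428), (672,306), (692,185), roll top (657,503), coaster (430,266).

```bash
cat >> h.py <<'E'
def caps(t,picks,zc=0.066,verbose=True):
    """picks: full px. cap-top disc centre (dark+stripe) & orange blobs nearby -> pos, heading"""
    out=[]
    h=cv2.cvtColor(t,cv2.COLOR_BGR2HSV);H,Sa,v=[h[...,i].astype(int) for i in range(3)]
    org=(H<=16)&(Sa>110)&(v>60);yy,xx=np.mgrid[:384,:512]
    for p in picks:
        d=np.hypot(xx-p[0],yy-p[1])
        m=(((v<45)|org)&(d<7.5)).astype(np.uint8)
        (cx,cy),r=cv2.minEnclosingCircle(cv2.findNonZero(m)); mm=cv2.moments(m,True); c=np.array([mm['m10'],mm['m01']])/mm['m00']
        P=T.plane(c,zc)[0]
        w=org*np.clip(Sa-90,0,None)*(d>9)*(d<17);rib=np.array([(w*xx).sum(),(w*yy).sum()])/max(w.sum(),1)
        R=T.plane(rib,0.028)[0];a=np.degrees(np.arctan2(*(R-P)[1::-1]))
        w=org*np.clip(Sa-90,0,None)*(d<7.5);st=np.array([(w*xx).sum(),(w*yy).sum()])/max(w.sum(),1)
        a2=np.degrees(np.arctan2(*(T.plane(st,.068)[0]-P)[1::-1]))
        out.append((P,a));
        if verbose:print("cap",c.round(1),"r%.1f"%r,P[:2].round(4),"rib %.0f stripe %.0f dist %.3f"%(a,a2,np.hypot(*(R-P)[:2])))
    return out
E
python3 - <<'E'
from h import *
t=cv2.imread("pics/top0.png")
f=lambda a:np.array(a)/4+[175,120]-.375
caps(t,f([(446,92),(86,248),(94,417),(258,429),(428,420)]))
D=T.plane(f([(655,428),(672,306),(692,185)]),.02);N=T.plane(f([(599,428),(618,300),(637,177)]),.02)
B=T.plane(f([(632,110),(762,135),(704,558),(570,535)]),.006)
print("docks",D.round(4),"sp",np.linalg.norm(np.diff(D,axis=0),axis=1),"notchdirs",np.degrees(np.arctan2(*(N-D).T[1::-1])))
ang=lambda v:np.degrees(np.arctan2(v[1],v[0]))
print("rack x",ang(D[2]-D[0]),"board",ang(B[0]-B[3]),ang(B[1]-B[2]),ang(B[0]-B[1]),ang(B[3]-B[2]),"ctr",B.mean(0),"lens",[np.linalg.norm(B[i]-B[i-1]) for i in range(4)])
print("coaster",T.plane(f([(430,266)]),.004)," roll",T.plane(f([(657,503)]),.052)," lime",T.plane(f([(277,254)]),.03),"ram",T.plane(f([(93,94)]),.035))
s=cv2.imread("pics/side0.png")
c,st=max(blobs(masks(s)["yellow"],100),key=lambda b:b[1][4]);print("roll side",S.plane([c],.036))
m=masks(t)["blue"].astype(np.uint8);print("tray",T.plane([(cv2.boxPoints(cv2.minAreaRect(cv2.findNonZero(m))))[i] for i in range(4)],.012).round(3))
E
```

```text
cap [286.1 142.4] r5.9 [ 0.66  -0.125] rib 129 stripe 98 dist 0.034
cap [195.9 181.9] r5.9 [0.5423 0.1244] rib 6 stripe 12 dist 0.038
cap [198.  223.9] r6.1 [0.4269 0.1147] rib 46 stripe 50 dist 0.037
cap [239.2 226.9] r5.7 [0.4205 0.0029] rib 51 stripe 47 dist 0.036
cap [281.9 224.3] r5.5 [ 0.4293 -0.1132] rib 133 stripe 141 dist 0.035
docks [[ 0.428  -0.2811  0.02  ]
 [ 0.5166 -0.2953  0.02  ]
 [ 0.6068 -0.3124  0.02  ]] sp [0.08973539 0.0917762 ] notchdirs [90.69617729 84.66472853 82.93651698]
rack x -9.933400700643327 board -9.14461795959739 -9.42053373465699 80.38573709104463 80.85277129993142 ctr [ 0.50081757 -0.29596779  0.006     ] lens [np.float64(0.3190491547273778), np.float64(0.10023060216403086), np.float64(0.3182357757701787), np.float64(0.0986947325156114)]
coaster [[ 0.54541288 -0.12054809  0.004     ]]  roll [[ 0.37401562 -0.27330759  0.052     ]]  lime [[ 0.54762157 -0.00815383  0.03      ]] ram [[0.6612949  0.12630498 0.035     ]]
roll side [[ 0.37450848 -0.27389621  0.036     ]]
tray [[0.361 0.362 0.012]
 [0.675 0.378 0.012]
 [0.675 0.238 0.012]
 [0.361 0.229 0.012]]
```

Positions are consistent: post/roll at (0.374, -0.274), rack heading about -9.4°. I'll go for the roll first.

{"name": "carry_out", "arguments": {
  "series": [
    [[0.2825, 1.0, -0.275], [0, 0, -0.0844], 0.8],
    [[0.2825, 1.0, -0.275], [0, 0, -0.0844], 0.8],
    [[0.2825, 1.0, -0.275], [0, 0, -0.0844], 0.8],
    [[0.2825, 1.0, -0.275], [0, 0, -0.0844], 0.8],
    [[0.2825, 1.0, -0.275], [0, 0, -0.0844], 0.8],
    [[0.2825, 1.0, -0.275], [0, 0, -0.0844], 0.8],
    [[0.2825, 1.0, -0.275], [0, 0, -0.0844], 0.8],
    [[0.2825, 1.0, -0.275], [0, 0, -0.0844], 0.8],
    [[0.2825, 1.0, -0.275], [0, 0, -0.0844], 0.8],
    [[0.2825, 1.0, -0.275], [0, 0, -0.0844], 0.8],
    [[0.2825, 1.0, -0.275], [0, 0, -0.0844], 0.8],
    [[0.2825, 1.0, -0.275], [0, 0, -0.0844], 0.8]
  ],
  "newtons": 40
}}

```text
time_s: 1.1
eef_pos: [0.3746, -0.2709, 0.1201]
ee_rot: [0.997, -0.077, -0.002, -0.002]
contact_force: [-0.3, -0.5, -0.5]
grip_width: 0.904
finger_force: 0.0
```

{"name": "carry_out", "arguments": {
  "series": [
    [[0, 0.006, -0.1], [0, 0, 0], 0.8],
    [[0, 0.006, -0.18], [0, 0, 0], 0.8],
    [[0, 0.006, -0.22], [0, 0, 0], 0.8],
    [[0, 0.006, -0.26], [0, 0, 0], 0.8],
    [[0, 0.006, -0.26], [0, 0, 0], 0.8],
    [[0, 0.006, -0.26], [0, 0, 0], -1],
    [[0, 0.006, -0.26], [0, 0, 0], -1],
    [[0, 0.006, -0.26], [0, 0, 0], -1],
    [[0, 0.006, -0.26], [0, 0, 0], -1],
    [[0, 0.006, -0.26], [0, 0, 0], -1],
    [[0, 0.006, -0.26], [0, 0, 0], -1],
    [[0, 0.006, -0.26], [0, 0, 0], -1]
  ]
}}

```text
time_s: 2.1
eef_pos: [0.3748, -0.2747, 0.0184]
ee_rot: [0.997, -0.081, 0.001, 0.001]
contact_force: [-0.8, -1.2, 7.2]
grip_width: 0.541
finger_force: 41.5
```

{"name": "carry_out", "arguments": {
  "series": [
    [[0, 0, 0.02], [0, 0, 0], -1],
    [[0, 0, 0.05], [0, 0, 0], -1],
    [[0, 0, 0.1], [0, 0, 0], -1],
    [[0, 0, 0.15], [0, 0, 0], -1],
    [[0, 0, 0.2], [0, 0, 0], -1],
    [[0, 0, 0.25], [0, 0, 0], -1],
    [[0, 0, 0.25], [0, 0, 0], -1],
    [[0, 0, 0.25], [0, 0, 0], -1]
  ]
}}

```text
time_s: 2.77
eef_pos: [0.375, -0.2738, 0.1185]
ee_rot: [0.997, -0.08, 0.001, 0.0]
contact_force: [0.2, 0.1, -0.7]
grip_width: 0.548
finger_force: 41.3
```

Run:
```python
from h import *
t=env.read_camera("top");s=env.read_camera("side");cv2.imwrite("pics/s1.png",s);cv2.imwrite("pics/t1.png",t)
e=env.state();print(e["eef_pos"],e["contact_force"],e["grip_width"])
c,st=max(blobs(masks(s)["yellow"],60),key=lambda b:b[1][4]);print("roll side px",c,st);print(S.proj([0.374,-.2735,e["eef_pos"][2]+.018]))
```

```text
[ 0.37402033 -0.27325582  0.11704361] [-0.3100739  -0.59625853 -1.31471639] 0.5460194168559936
roll side px [369.67924528 134.43396226] [364 125  13  20 212]
[[366.1307559 134.5450153]]
```

{"name": "carry_out", "arguments": {
  "series": [
    [[0.1, 0.09, 0], [0, 0, 0], -1],
    [[0.2, 0.18, 0], [0, 0, 0], -1],
    [[0.3, 0.27, 0], [0, 0, 0], -1],
    [[0.38, 0.34, 0], [0, 0, 0], -1],
    [[0.4285, 0.3825, 0], [0, 0, 0], -1],
    [[0.4285, 0.3825, -0.05], [0, 0, 0], -1],
    [[0.4285, 0.3825, -0.12], [0, 0, 0], -1],
    [[0.4285, 0.3825, -0.18], [0, 0, 0], -1],
    [[0.4285, 0.3825, -0.21], [0, 0, 0], -1],
    [[0.4285, 0.3825, -0.21], [0, 0, 0], -1]
  ]
}}

```text
time_s: 3.7
eef_pos: [0.5427, -0.1203, 0.0297]
ee_rot: [0.997, -0.081, -0.004, -0.0]
contact_force: [-1.4, -0.1, -0.9]
grip_width: 0.544
finger_force: 41.3
```

{"name": "carry_out", "arguments": {
  "series": [
    [[0, 0, -0.02], [0, 0, 0], -1],
    [[0, 0, -0.04], [0, 0, 0], -1],
    [[0, 0, -0.06], [0, 0, 0], -1],
    [[0, 0, -0.068], [0, 0, 0], -1],
    [[0, 0, -0.07], [0, 0, 0], -1],
    [[0, 0, -0.07], [0, 0, 0], -1]
  ]
}}

```text
time_s: 4.2
eef_pos: [0.5458, -0.121, 0.0054]
ee_rot: [0.997, -0.081, 0.0, -0.0]
contact_force: [0.3, 0.2, -0.7]
grip_width: 0.544
finger_force: 41.3
```

{"name": "carry_out", "arguments": {
  "series": [
    [[0, 0, -0.006], [0, 0, 0], -1],
    [[0, 0, -0.006], [0, 0, 0], -1],
    [[0, 0, -0.006], [0, 0, 0], 0.5],
    [[0, 0, -0.003], [0, 0, 0], 0.75],
    [[0, 0, 0], [0, 0, 0], 0.75],
    [[0, 0, 0.05], [0, 0, 0], 0.75],
    [[0, 0, 0.13], [0, 0, 0], 0.75],
    [[0, 0, 0.22], [0, 0, 0], 0.75],
    [[0, 0, 0.3], [0, 0, 0], 0.75],
    [[0, 0, 0.34], [0, 0, 0], 0.75]
  ]
}}

```text
time_s: 5.03
eef_pos: [0.5475, -0.1214, 0.1452]
ee_rot: [0.997, -0.081, 0.003, 0.0]
contact_force: [-0.1, -0.3, -0.2]
grip_width: 0.873
finger_force: 0.0
```

Run:
```python
from h import *
t=env.read_camera("top");s=env.read_camera("side");cv2.imwrite("pics/s2.png",s);cv2.imwrite("pics/t2.png",t)
e=env.state();print(e["eef_pos"],e["contact_force"],e["grip_width"],e["qpos"])
c,st=max(blobs(masks(s)["yellow"],60),key=lambda b:b[1][4]);print("roll side px",c,st,S.plane([c],.02))
a=t[100:270,175:375];b=s[110:290,160:400]
cv2.imwrite("pics/v2.png",np.hstack([cv2.resize(a,(400,340)),cv2.resize(b,(400,340))]))
```

```text
[ 0.54820294 -0.121408    0.14492185] [0.04881654 0.63908888 0.61110529] 0.8758030784239157 [-0.03247211  0.51434054  0.23182611  2.0608061  -0.20809383  0.58031645
 -1.38820903]
roll side px [276.70220588 170.13235294] [268 161  18  19 272] [[ 0.54484374 -0.12092114  0.02      ]]
```

View pics/v2.png

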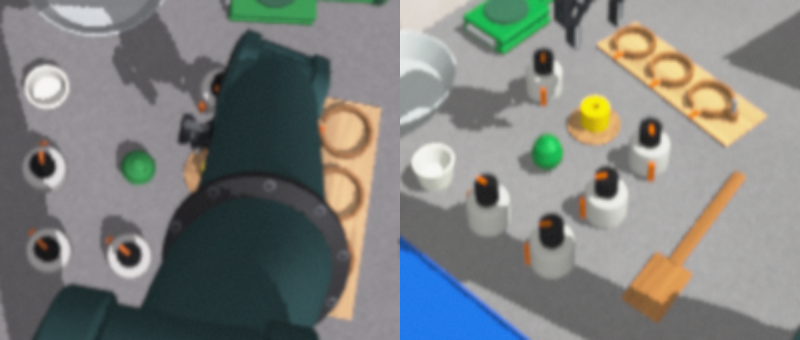

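The roll sits flat on the coaster and nothing else has moved; the canisters are clear in the side view. Next is canister A, at about (0.662, -0.125). I'll squeeze it in two directions to centre it, then lift.

{"name": "carry_out", "arguments": {
  "series": [
    [[0.1, -0.0105, 0], [0, 0, -0.02], 0.25],
    [[0.2, -0.0105, 0], [0, 0, -0.04], 0.25],
    [[0.27, -0.0105, 0], [0, 0, -0.06], 0.25],
    [[0.2915, -0.0105, 0], [0, 0, -0.08], 0.25],
    [[0.2915, -0.0105, 0], [0, 0, -0.1], 0.25],
    [[0.2915, -0.0105, 0], [0, 0, -0.1167], 0.25],
    [[0.2915, -0.0105, -0.05], [0, 0, -0.1167], 0.25],
    [[0.2915, -0.0105, -0.12], [0, 0, -0.1167], 0.25],
    [[0.2915, -0.0105, -0.15], [0, 0, -0.1167], 0.25],
    [[0.2915, -0.0105, -0.15], [0, 0, -0.1167], 0.25]
  ],
  "newtons": 40
}}

```text
time_s: 5.97
eef_pos: [0.6589, -0.1238, 0.077]
ee_rot: [0.902, -0.432, -0.004, 0.001]
contact_force: [-0.7, -0.2, -0.2]
grip_width: 0.623
finger_force: 0.0
```

Run:
```python
from h import *
s=env.read_camera("side");cv2.imwrite("pics/s3.png",s)
e=env.state();print(e["eef_pos"],e["ee_rot"],e["contact_force"],e["grip_width"])
print(S.proj([e["eef_pos"],[.662,-.125,.068]]))
cv2.imwrite("pics/v3.png",cv2.resize(s[80:200,190:340],(750,600),interpolation=cv2.INTER_CUBIC))
```

```text
[ 0.6603914  -0.1244584   0.07893031] [ 9.01597798e-01 -4.32567451e-01 -2.52576034e-03  6.57241872e-04] [ 0.5719534  -0.11289574  0.26720919] 0.6267538141253197
[[245.94837993 136.17587258]
 [245.79260366 139.03018683]]
```

View pics/v3.png

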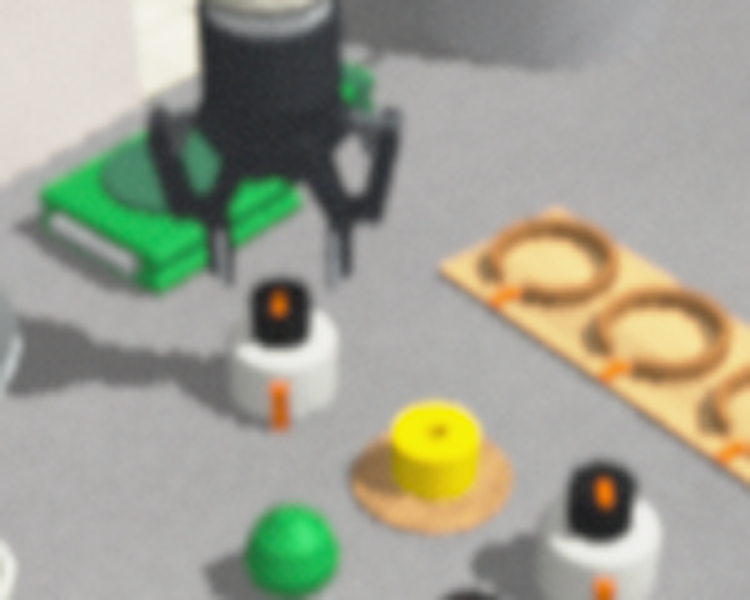

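The fingers straddle A's cap symmetrically (cap at pixel 246,139) and the rib faces the camera, at about 130°. Now I'll descend and centre it.

{"name": "carry_out", "arguments": {
  "series": [
    [[0, 0, -0.05], [0, 0, 0], 0.25],
    [[0, 0, -0.1], [0, 0, 0], 0.25],
    [[0, 0, -0.11], [0, 0, 0], 0.25],
    [[0, 0, -0.11], [0, 0, 0], 0.25],
    [[0, 0, -0.11], [0, 0, 0], -1],
    [[0, 0, -0.11], [0, 0, 0], -1],
    [[0, 0, -0.11], [0, 0, 0], -1],
    [[0, 0, -0.11], [0, 0, 0], -1],
    [[0, 0, -0.11], [0, 0, 0], -1]
  ],
  "newtons": 30
}}

```text
time_s: 6.77
eef_pos: [0.6634, -0.1261, 0.0393]
ee_rot: [0.902, -0.433, 0.001, -0.0]
contact_force: [-1.4, -0.5, 6.6]
grip_width: 0.41
finger_force: 32.6
```

Run:
```python
from h import *
e=env.state();print(e["eef_pos"],e["ee_rot"],e["contact_force"],e["grip_width"])
```

```text
[ 0.66339709 -0.12614532  0.03932061] [ 9.01507400e-01 -4.32761283e-01  1.44142319e-03 -4.37051288e-05] [-1.36831674 -0.4953372   6.6013921 ] 0.41013868169824574
```

{"name": "carry_out", "arguments": {
  "series": [
    [[0, 0, 0.006], [0, 0, 0], 0.2],
    [[0, 0, 0.006], [0, 0, 0], 0.2],
    [[0, 0, 0.006], [0, 0, 0.0198], 0.2],
    [[0, 0, 0.006], [0, 0, 0.0396], 0.2],
    [[0, 0, 0.006], [0, 0, 0.0594], 0.2],
    [[0, 0, 0.006], [0, 0, 0.0792], 0.2],
    [[0, 0, 0.006], [0, 0, 0.099], 0.2],
    [[0, 0, 0.006], [0, 0, 0.1188], 0.2],
    [[0, 0, 0.006], [0, 0, 0.1386], 0.2],
    [[0, 0, 0.006], [0, 0, 0.1584], 0.2],
    [[0, 0, 0.006], [0, 0, 0.178], 0.2],
    [[0, 0, 0.006], [0, 0, 0.198], 0.2]
  ]
}}

```text
time_s: 7.77
eef_pos: [0.6624, -0.1248, 0.0397]
ee_rot: [0.984, 0.177, 0.0, -0.0]
contact_force: [-0.7, 0.4, 0.3]
grip_width: 0.598
finger_force: 0.0
```

{"name": "carry_out", "arguments": {
  "series": [
    [[0, 0, 0], [0, 0, 0.0198], 0.2],
    [[0, 0, 0], [0, 0, 0.0396], 0.2],
    [[0, 0, 0], [0, 0, 0.0396], 0.2],
    [[0, 0, 0], [0, 0, 0.0396], -1],
    [[0, 0, 0], [0, 0, 0.0396], -1],
    [[0, 0, 0], [0, 0, 0.0396], -1],
    [[0, 0, 0], [0, 0, 0.0396], -1],
    [[0, 0, 0], [0, 0, 0.0396], -1],
    [[0, 0, 0.02], [0, 0, 0.0396], -1],
    [[0, 0, 0.06], [0, 0, 0.0396], -1],
    [[0, 0, 0.1], [0, 0, 0.0396], -1],
    [[0, 0, 0.1], [0, 0, 0.0396], -1]
  ],
  "newtons": 50
}}

```text
time_s: 8.77
eef_pos: [0.6644, -0.1253, 0.0827]
ee_rot: [0.956, 0.294, 0.002, 0.001]
contact_force: [1.6, -0.6, -0.4]
grip_width: 0.403
finger_force: 49.8
```

{"name": "carry_out", "arguments": {
  "series": [
    [[0, 0, 0], [0, 0, 0], -1],
    [[0, 0, 0], [0, 0, 0], -1],
    [[0, 0, 0], [0, 0, 0], -1],
    [[0, 0, 0], [0, 0, 0], -1]
  ]
}}

```text
time_s: 9.1
eef_pos: [0.6615, -0.1249, 0.0786]
ee_rot: [0.956, 0.294, -0.001, -0.0]
contact_force: [-0.7, 0.2, -0.7]
grip_width: 0.412
finger_force: 49.8
```

Run:
```python
from h import *
e=env.state();print(e["eef_pos"],e["ee_rot"],e["contact_force"],e["grip_width"],e["tau"])
s=env.read_camera("side");cv2.imwrite("pics/s4.png",s)
cv2.imwrite("pics/v4.png",cv2.resize(s[80:200,190:340],(750,600),interpolation=cv2.INTER_CUBIC))
```

```text
[ 0.66149007 -0.12490705  0.07859082] [ 9.55695865e-01  2.94354065e-01 -9.58154705e-04 -4.23564495e-04] [-0.74113571  0.18763079 -0.69649094] 0.41177409776130963 [-6.50808463e-03 -5.58024466e+01  6.50995430e-01 -1.43187663e+01
  6.02944434e-03  5.31979793e-03 -3.39502521e-04]
```

View pics/v4.png

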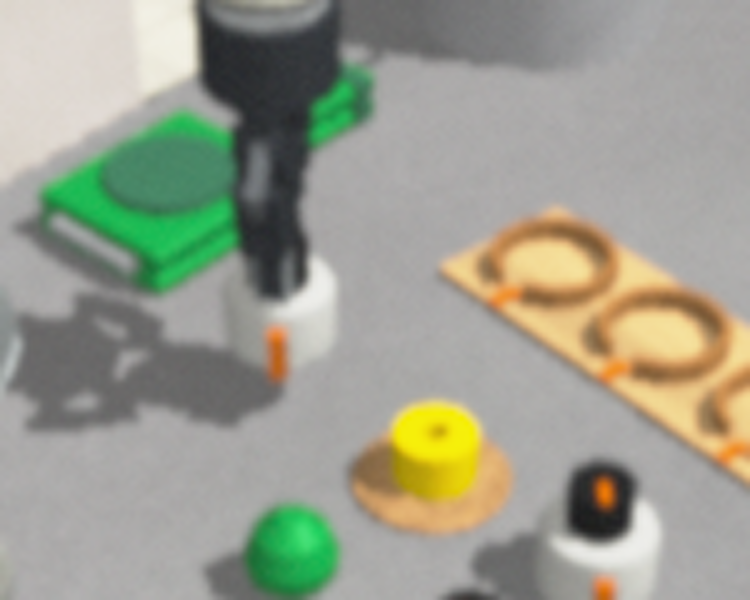

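A is held and vertical, with the rib facing the camera at (278,355 in the crop). The weight reads about 0.7 N, so it's empty. I'll average a few samples to be sure, then take it to the tray.

```bash
cat >> h.py <<'E'
def weigh(n=6):
    F=[]
    for _ in range(n): env.read_camera("side");F.append(env.state()["contact_force"][2])
    e=env.state();print("fz mean %.2f sd %.2f"%(np.mean(F),np.std(F)),e["eef_pos"].round(4) if hasattr(e["eef_pos"],"round") else e["eef_pos"],"grip %.3f t %.1f"%(e["grip_width"],e["time_s"]))
E
python3 -c "
from h import *
weigh()"
```

```text
fz mean -0.44 sd 0.62 [ 0.6623 -0.1251  0.0795] grip 0.406 t 9.4
```

{"name": "carry_out", "arguments": {
  "series": [
    [[0, 0.02, 0.06], [0, 0, 0], -1],
    [[0, 0.06, 0.13], [0, 0, 0], -1],
    [[-0.02, 0.14, 0.17], [0, 0, 0], -1],
    [[-0.03, 0.23, 0.17], [0, 0, 0], -1],
    [[-0.04, 0.33, 0.17], [0, 0, 0], -1],
    [[-0.05, 0.43, 0.17], [0, 0, 0], -1],
    [[-0.06, 0.53, 0.17], [0, 0, 0], -1],
    [[-0.07, 0.63, 0.17], [0, 0, 0], -1],
    [[-0.08, 0.73, 0.17], [0, 0, 0], -1],
    [[-0.09, 0.83, 0.17], [0, 0, 0], -1],
    [[-0.1, 0.92, 0.17], [0, 0, 0], -1],
    [[-0.1225, 1.0, 0.17], [0, 0, 0], -1]
  ]
}}

```text
time_s: 10.45
eef_pos: [0.6136, 0.2784, 0.148]
ee_rot: [0.955, 0.295, 0.001, -0.001]
contact_force: [0.1, 0.4, -0.5]
grip_width: 0.404
finger_force: 51.2
```

{"name": "carry_out", "arguments": {
  "series": [
    [[0, 0.05, 0], [0, 0, 0], -1],
    [[0, 0.0775, 0], [0, 0, 0], -1],
    [[0, 0.0775, -0.07], [0, 0, 0], -1],
    [[0, 0.0775, -0.14], [0, 0, 0], -1],
    [[0, 0.0775, -0.2], [0, 0, 0], -1],
    [[0, 0.0775, -0.22], [0, 0, 0], -1],
    [[0, 0.0775, -0.22], [0, 0, 0], -1],
    [[0, 0.0775, -0.22], [0, 0, 0], -1]
  ]
}}

```text
time_s: 11.12
eef_pos: [0.6141, 0.3051, 0.06]
ee_rot: [0.956, 0.294, 0.0, 0.0]
contact_force: [0.1, -0.1, -1.4]
grip_width: 0.408
finger_force: 51.3
```

{"name": "carry_out", "arguments": {
  "series": [
    [[0, 0, -0.02], [0, 0, 0], -1],
    [[0, 0, -0.035], [0, 0, 0], -1],
    [[0, 0, -0.042], [0, 0, 0], -1],
    [[0, 0, -0.042], [0, 0, 0], -1]
  ]
}}

```text
time_s: 11.45
eef_pos: [0.614, 0.3061, 0.044]
ee_rot: [0.956, 0.294, 0.001, -0.0]
contact_force: [-0.1, -0.4, 2.1]
grip_width: 0.407
finger_force: 51.9
```

{"name": "carry_out", "arguments": {
  "series": [
    [[0, 0, 0], [0, 0, 0], 0],
    [[0, 0, 0], [0, 0, 0], 0.3],
    [[0, 0, 0], [0, 0, 0], 0.3],
    [[0, 0, 0.02], [0, 0, 0], 0.3],
    [[0, 0, 0.06], [0, 0, 0], 0.3],
    [[0, 0, 0.12], [0, 0, 0], 0.3],
    [[0, 0, 0.2], [0, 0, 0], 0.3],
    [[0, 0, 0.25], [0, 0, 0], 0.3],
    [[0, 0, 0.25], [0, 0, 0], 0.3]
  ]
}}

```text
time_s: 12.2
eef_pos: [0.6168, 0.3077, 0.1488]
ee_rot: [0.956, 0.294, 0.005, -0.001]
contact_force: [0.4, -0.3, -0.2]
grip_width: 0.649
finger_force: 0.0
```

Run:
```python
from h import *
e=env.state();print(e["eef_pos"],e["ee_rot"],e["grip_width"])
t=env.read_camera("top");s=env.read_camera("side");cv2.imwrite("pics/s5.png",s);cv2.imwrite("pics/t5.png",t)
a=t[120:270,110:310];b=s[130:340,90:330]
cv2.imwrite("pics/v5.png",np.hstack([cv2.resize(a,(400,300)),cv2.resize(b,(400,300))]))
f=lambda a:np.array(a)/4+[175,120]-.375
caps(t,f([(86,248),(94,417),(258,429),(428,420)]),zc=.06)
```

```text
[0.6167507  0.30765763 0.14883325] [ 0.95573295  0.29419222  0.00493811 -0.00104225] 0.6490327216093027
cap [195.9 182. ] r5.9 [0.5431 0.1249] rib 6 stripe 9 dist 0.037
cap [197.9 223.8] r6.0 [0.4276 0.1157] rib 45 stripe 50 dist 0.036
cap [238.9 226.4] r5.7 [0.4223 0.0038] rib 54 stripe 55 dist 0.035
cap [281.9 224.3] r5.4 [ 0.4296 -0.114 ] rib 132 stripe 138 dist 0.035
```

View pics/v5.png

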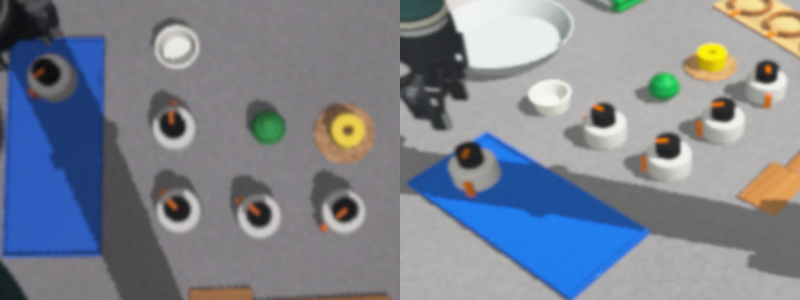

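A stands upright in the tray near its far corner, and the others are unmoved. B is at (0.543, 0.125) with its rib at about 7°. Same sequence.

{"name": "carry_out", "arguments": {
  "series": [
    [[-0.05, -0.08, 0], [0, 0, -0.015], 0.25],
    [[-0.09, -0.18, 0], [0, 0, -0.03], 0.25],
    [[-0.13, -0.28, 0], [0, 0, -0.045], 0.25],
    [[-0.16, -0.38, 0], [0, 0, -0.06], 0.25],
    [[-0.175, -0.4533, 0], [0, 0, -0.074], 0.25],
    [[-0.175, -0.4533, -0.03], [0, 0, -0.074], 0.25],
    [[-0.175, -0.4533, -0.1], [0, 0, -0.074], 0.25],
    [[-0.175, -0.4533, -0.16], [0, 0, -0.074], 0.25],
    [[-0.175, -0.4533, -0.22], [0, 0, -0.074], 0.25],
    [[-0.175, -0.4533, -0.2565], [0, 0, -0.074], 0.25],
    [[-0.175, -0.4533, -0.2565], [0, 0, -0.074], 0.25],
    [[-0.175, -0.4533, -0.2565], [0, 0, -0.074], 0.25]
  ],
  "newtons": 30
}}

```text
time_s: 13.3
eef_pos: [0.5418, 0.1242, 0.0385]
ee_rot: [0.998, 0.066, -0.002, 0.0]
contact_force: [-0.2, -0.3, 0.0]
grip_width: 0.625
finger_force: 0.0
```

{"name": "carry_out", "arguments": {
  "series": [
    [[0, 0, 0], [0, 0, 0], -1],
    [[0, 0, 0], [0, 0, 0], -1],
    [[0, 0, 0], [0, 0, 0], -1],
    [[0, 0, 0], [0, 0, 0], -1],
    [[0, 0, 0], [0, 0, 0], 0.25],
    [[0, 0, 0], [0, 0, 0], 0.25],
    [[0, 0, 0], [0, 0, 0.0198], 0.25],
    [[0, 0, 0], [0, 0, 0.0396], 0.25],
    [[0, 0, 0], [0, 0, 0.0594], 0.25],
    [[0, 0, 0], [0, 0, 0.0792], 0.25],
    [[0, 0, 0], [0, 0, 0.099], 0.25],
    [[0, 0, 0], [0, 0, 0.119], 0.25]
  ]
}}

```text
time_s: 14.3
eef_pos: [0.5438, 0.1246, 0.0407]
ee_rot: [0.904, 0.428, 0.0, 0.0]
contact_force: [0.0, 0.0, 0.9]
grip_width: 0.624
finger_force: 0.0
```

{"name": "carry_out", "arguments": {
  "series": [
    [[0, 0, 0], [0, 0, 0.0198], 0.25],
    [[0, 0, 0], [0, 0, 0.0396], 0.25],
    [[0, 0, 0], [0, 0, 0.0594], 0.25],
    [[0, 0, 0], [0, 0, 0.0792], 0.25],
    [[0, 0, 0], [0, 0, 0.099], 0.25],
    [[0, 0, 0], [0, 0, 0.119], 0.25],
    [[0, 0, 0], [0, 0, 0.131], 0.25],
    [[0, 0, 0], [0, 0, 0.131], -1],
    [[0, 0, 0], [0, 0, 0.131], -1],
    [[0, 0, 0], [0, 0, 0.131], -1],
    [[0, 0, 0], [0, 0, 0.131], -1],
    [[0, 0, 0], [0, 0, 0.131], -1]
  ],
  "newtons": 60
}}

```text
time_s: 15.3
eef_pos: [0.5438, 0.1244, 0.0408]
ee_rot: [0.66, 0.752, 0.0, 0.001]
contact_force: [-0.7, -0.7, 6.3]
grip_width: 0.405
finger_force: 60.0
```

{"name": "carry_out", "arguments": {
  "series": [
    [[0, 0, 0.02], [0, 0, 0], -1],
    [[0, 0, 0.06], [0, 0, 0], -1],
    [[0, 0, 0.1], [0, 0, 0], -1],
    [[0, 0, 0.1], [0, 0, 0], -1],
    [[0, 0, 0.1], [0, 0, 0], -1],
    [[0, 0, 0.1], [0, 0, 0], -1]
  ]
}}

```text
time_s: 15.8
eef_pos: [0.5427, 0.1244, 0.0797]
ee_rot: [0.659, 0.752, -0.001, -0.0]
contact_force: [-0.0, 0.4, -4.3]
grip_width: 0.401
finger_force: 60.1
```

```bash
python3 -c "
from h import *
weigh(8);e=env.state();print(e['ee_rot'],e['qpos'])
a=cv2.imread('pics/t5.png');print(T.proj([.614,.306,.072]))"
```

```text
fz mean -2.48 sd 0.33 [0.5432 0.1246 0.08  ] grip 0.400 t 16.2
[ 6.58953184e-01  7.52183898e-01 -2.39228444e-04 -1.64341319e-04] [-0.05388316  0.62615452 -0.3492753   2.07799292  0.42642444  0.50606951
 -0.58725031]
[[131.02274302 154.85109456]]
```

B weighs 2.5 N, so it's full. Taking it to dock 3, turning +73°, to hover just above the collar.

{"name": "carry_out", "arguments": {
  "series": [
    [[0, 0, 0.06], [0, 0, 0.015], -1],
    [[0, -0.03, 0.13], [0, 0, 0.033], -1],
    [[0.02, -0.1, 0.18], [0, 0, 0.051], -1],
    [[0.04, -0.2, 0.1875], [0, 0, 0.068], -1],
    [[0.06, -0.3, 0.1875], [0, 0, 0.085], -1],
    [[0.08, -0.4, 0.1875], [0, 0, 0.102], -1],
    [[0.1, -0.5, 0.1875], [0, 0, 0.119], -1],
    [[0.115, -0.6, 0.1875], [0, 0, 0.136], -1],
    [[0.13, -0.7, 0.1875], [0, 0, 0.153], -1],
    [[0.145, -0.8, 0.1875], [0, 0, 0.17], -1],
    [[0.16, -0.88, 0.1875], [0, 0, 0.187], -1],
    [[0.166, -0.95, 0.1875], [0, 0, 0.203], -1]
  ]
}}

```text
time_s: 17.2
eef_pos: [0.6095, -0.2598, 0.1547]
ee_rot: [0.081, 0.997, -0.001, -0.0]
contact_force: [0.7, 0.1, -2.5]
grip_width: 0.401
finger_force: 60.6
```

{"name": "carry_out", "arguments": {
  "series": [
    [[0, -0.07, 0], [0, 0, 0], -1],
    [[0, -0.12, 0], [0, 0, 0], -1],
    [[0, -0.142, -0.04], [0, 0, 0], -1],
    [[0, -0.142, -0.1], [0, 0, 0], -1],
    [[0, -0.142, -0.16], [0, 0, 0], -1],
    [[0, -0.142, -0.2], [0, 0, 0], -1],
    [[0, -0.142, -0.2075], [0, 0, 0], -1],
    [[0, -0.142, -0.2075], [0, 0, 0], -1],
    [[0, -0.142, -0.2075], [0, 0, 0], -1]
  ]
}}

```text
time_s: 17.95
eef_pos: [0.6106, -0.3112, 0.0727]
ee_rot: [0.081, 0.997, 0.0, 0.0]
contact_force: [0.7, -0.6, -3.0]
grip_width: 0.401
finger_force: 60.6
```

Run:
```python
from h import *
e=env.state();p=np.array(e["eef_pos"]);q=e["ee_rot"];print(p,"yheading",np.degrees(2*np.arctan2(q[1],q[0]))-90,e["contact_force"],e["grip_width"])
t=env.read_camera("top");s=env.read_camera("side");cv2.imwrite("pics/s6.png",s);cv2.imwrite("pics/t6.png",t)
c=S.proj(p)[0];print("tcp side px",c,"top px",T.proj(p))
# expected rib px for headings
ax=p+[0,0,-.0405]
for a in(70,75,80,85,90):print(a,S.proj(ax+[.039*np.cos(np.radians(a)),.039*np.sin(np.radians(a)),.015]).round(1))
x,y=int(c[0]),int(c[1]);print(x-50,y-40);cv2.imwrite("pics/v6.png",cv2.resize(s[y-40:y+40,x-50:x+50],(750,600),interpolation=cv2.INTER_CUBIC))
for b,st in blobs(masks(s)["orange"],3):
  if np.hypot(*(b-c))<40:print(b,st)
```

```text
[ 0.61057242 -0.31123509  0.07270844] yheading 80.70855121533549 [ 0.69782987 -0.64285247 -2.97651917] 0.4006938456933228
tcp side px [300.48767718 115.83899917] top px [[352.36764011 160.45636165]]
70 [[289.1 126.7]]
75 [[289.7 127.3]]
80 [[290.4 127.8]]
85 [[291.2 128.3]]
90 [[292.1 128.7]]
250 75
[290.75 127.5 ] [290 123   2   9  12]
```

View pics/v6.png

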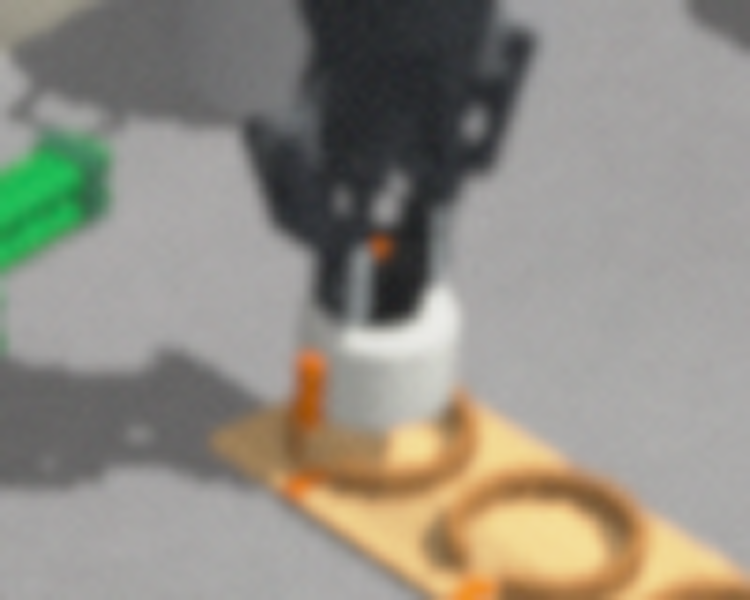

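The rib is at pixel 290.8, which corresponds to about 81°, lined up with the notch at (299,487) in the crop. I'll lower it gently and watch the force.

{"name": "carry_out", "arguments": {
  "series": [
    [[0, 0, -0.015], [0, 0, 0], -1],
    [[0, 0, -0.025], [0, 0, 0], -1],
    [[0, 0, -0.032], [0, 0, 0], -1],
    [[0, 0, -0.038], [0, 0, 0], -1],
    [[0, 0, -0.044], [0, 0, 0], -1],
    [[0, 0, -0.05], [0, 0, 0], -1],
    [[0, 0, -0.05], [0, 0, 0], -1]
  ]
}}

```text
time_s: 18.63
eef_pos: [0.6089, -0.3127, 0.0515]
ee_rot: [0.082, 0.997, -0.0, -0.001]
contact_force: [-0.6, -1.8, -3.4]
grip_width: 0.404
finger_force: 60.5
```

{"name": "carry_out", "arguments": {
  "series": [
    [[0, 0, -0.005], [0, 0, 0], -1],
    [[0, 0, -0.01], [0, 0, 0], -1],
    [[0, 0, -0.014], [0, 0, 0], -1],
    [[0, 0, -0.014], [0, 0, 0], -1],
    [[0, 0, -0.014], [0, 0, 0], -1]
  ]
}}

```text
time_s: 19.05
eef_pos: [0.609, -0.3127, 0.047]
ee_rot: [0.082, 0.997, -0.001, -0.001]
contact_force: [-4.5, -2.5, 3.9]
grip_width: 0.405
finger_force: 61.0
```

Seated: z = 0.047 with upward contact. Release, go towards E and re-measure.

{"name": "carry_out", "arguments": {
  "series": [
    [[0, 0, 0], [0, 0, 0], 0],
    [[0, 0, 0], [0, 0, 0], 0.25],
    [[0, 0, 0.02], [0, 0, 0], 0.25],
    [[0, 0, 0.08], [0, 0, 0], 0.25],
    [[0, 0, 0.16], [0, 0, 0], 0.25],
    [[0, 0, 0.25], [0, 0, -0.016], 0.25],
    [[-0.08, 0.08, 0.25], [0, 0, -0.034], 0.25],
    [[-0.15, 0.16, 0.25], [0, 0, -0.05], 0.25],
    [[-0.22, 0.24, 0.25], [0, 0, -0.066], 0.25],
    [[-0.29, 0.31, 0.25], [0, 0, -0.082], 0.25],
    [[-0.35, 0.38, 0.25], [0, 0, -0.099], 0.25],
    [[-0.35, 0.38, 0.25], [0, 0, -0.099], 0.25]
  ],
  "newtons": 30
}}

```text
time_s: 20.05
eef_pos: [0.463, -0.1528, 0.1471]
ee_rot: [0.38, 0.925, -0.0, -0.003]
contact_force: [-0.8, -0.1, -1.3]
grip_width: 0.624
finger_force: 0.0
```

Run:
```python
from h import *
e=env.state();q=e["ee_rot"];print(e["eef_pos"],np.degrees(2*np.arctan2(q[1],q[0]))-90,e["grip_width"],e["qpos"])
t=env.read_camera("top");s=env.read_camera("side");cv2.imwrite("pics/s7.png",s);cv2.imwrite("pics/t7.png",t)
a=t[120:270,110:370];b=s[100:310,90:390]
cv2.imwrite("pics/v7.png",np.hstack([cv2.resize(a,(400,231)),cv2.resize(b,(400,280))[:231]]))
s2=cv2.imread("pics/s2.png")
for im in(s2,s):
    print([(c.round(1).tolist(),st[4]) for c,st in blobs(masks(im)["orange"],5) if 150<c[0]<390 and 110<c[1]<270])
```

```text
[ 0.46303645 -0.15284085  0.14713053] 45.382616979722144 0.6237814191563426 [ 0.71131568  0.49886633 -0.64057016  2.17987715  0.5127045   0.61997823
  0.49229891]
[([245.5, 140.0], np.int32(6)), ([245.5, 160.5], np.int32(12)), ([310.6, 178.1], np.int32(17)), ([310.2, 200.3], np.int32(15)), ([280.4, 202.6], np.int32(19)), ([208.9, 205.4], np.int32(15)), ([269.0, 219.5], np.int32(8)), ([247.1, 228.1], np.int32(12)), ([235.9, 243.8], np.int32(8))]
[([291.0, 134.6], np.int32(28)), ([310.6, 178.1], np.int32(17)), ([310.3, 199.8], np.int32(13)), ([280.4, 202.6], np.int32(7)), ([269.0, 219.5], np.int32(8)), ([247.0, 227.9], np.int32(21)), ([235.9, 244.2], np.int32(9))]
```

View pics/v7.png

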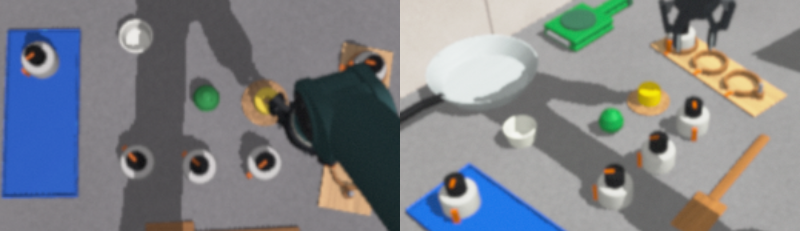

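B is seated in dock 3 and E, D and C are unmoved. Gripping E now: first squeeze at 45°, second at -45°.

{"name": "carry_out", "arguments": {
  "series": [
    [[-0.05, 0.06, 0], [0, 0, 0], 0.25],
    [[-0.0995, 0.115, 0], [0, 0, 0], 0.25],
    [[-0.0995, 0.115, -0.06], [0, 0, 0], 0.25],
    [[-0.0995, 0.115, -0.13], [0, 0, 0], 0.25],
    [[-0.0995, 0.115, -0.2], [0, 0, 0], 0.25],
    [[-0.0995, 0.115, -0.25], [0, 0, 0], 0.25],
    [[-0.0995, 0.115, -0.266], [0, 0, 0], 0.25],
    [[-0.0995, 0.115, -0.266], [0, 0, 0], 0.25]
  ]
}}

```text
time_s: 20.82
eef_pos: [0.4313, -0.1141, 0.0391]
ee_rot: [0.382, 0.924, 0.0, -0.0]
contact_force: [0.2, 0.5, -0.1]
grip_width: 0.624
finger_force: 0.0
```

{"name": "carry_out", "arguments": {
  "series": [
    [[0, 0, 0], [0, 0, 0], -1],
    [[0, 0, 0], [0, 0, 0], -1],
    [[0, 0, 0], [0, 0, 0], -1],
    [[0, 0, 0], [0, 0, 0], -1],
    [[0, 0, 0], [0, 0, 0], 0.25],
    [[0, 0, 0], [0, 0, 0], 0.25],
    [[0, 0, 0], [0, 0, -0.0198], 0.25],
    [[0, 0, 0], [0, 0, -0.0396], 0.25],
    [[0, 0, 0], [0, 0, -0.0594], 0.25],
    [[0, 0, 0], [0, 0, -0.0792], 0.25],
    [[0, 0, 0], [0, 0, -0.099], 0.25],
    [[0, 0, 0], [0, 0, -0.119], 0.25]
  ]
}}

```text
time_s: 21.82
eef_pos: [0.4303, -0.1142, 0.0406]
ee_rot: [0.696, 0.718, 0.0, 0.0]
contact_force: [-0.6, 0.4, 0.6]
grip_width: 0.628
finger_force: 0.0
```

{"name": "carry_out", "arguments": {
  "series": [
    [[0, 0, 0], [0, 0, -0.0198], 0.25],
    [[0, 0, 0], [0, 0, -0.0396], 0.25],
    [[0, 0, 0], [0, 0, -0.0594], 0.25],
    [[0, 0, 0], [0, 0, -0.0792], 0.25],
    [[0, 0, 0], [0, 0, -0.099], 0.25],
    [[0, 0, 0], [0, 0, -0.119], 0.25],
    [[0, 0, 0], [0, 0, -0.131], 0.25],
    [[0, 0, 0], [0, 0, -0.131], -1],
    [[0, 0, 0], [0, 0, -0.131], -1],
    [[0, 0, 0], [0, 0, -0.131], -1],
    [[0, 0, 0], [0, 0, -0.131], -1],
    [[0, 0, 0], [0, 0, -0.131], -1]
  ],
  "newtons": 60
}}

```text
time_s: 22.82
eef_pos: [0.4298, -0.1139, 0.0408]
ee_rot: [0.923, 0.384, 0.0, -0.0]
contact_force: [-1.1, 1.3, 5.5]
grip_width: 0.406
finger_force: 59.2
```

{"name": "carry_out", "arguments": {
  "series": [
    [[0, 0, 0.02], [0, 0, 0], -1],
    [[0, 0, 0.06], [0, 0, 0], -1],
    [[0, 0, 0.1], [0, 0, 0], -1],
    [[0, 0, 0.1], [0, 0, 0], -1],
    [[0, 0, 0.1], [0, 0, 0], -1],
    [[0, 0, 0.1], [0, 0, 0], -1]
  ]
}}

```text
time_s: 23.32
eef_pos: [0.4297, -0.1142, 0.0801]
ee_rot: [0.924, 0.383, -0.0, -0.0]
contact_force: [-0.0, 0.2, -3.4]
grip_width: 0.399
finger_force: 60.1
```

```bash
cat >> h.py <<'E'
def ribside(ax,px):
    a=np.arange(-180,180,1.);P=np.c_[ax[0]+.039*np.cos(np.radians(a)),ax[1]+.039*np.sin(np.radians(a)),np.full(len(a),ax[2]+.015)]
    d=np.hypot(*(S.proj(P)-px).T);i=d.argmin();return a[i],d[i]
def pose():
    e=env.state();q=e["ee_rot"];print(np.round(e["eef_pos"],4),"yhead %.1f"%(np.degrees(2*np.arctan2(q[1],q[0]))-90),"F",np.round(e["contact_force"],1),"grip %.3f t %.1f q7 %.2f"%(e["grip_width"],e["time_s"],e["qpos"][6]));return np.array(e["eef_pos"])
E
python3 - <<'E'
from h import *
weigh(8);p=pose()
for n,ax,px in(("E",(.4296,-.114,0),(310.3,200)),("D",(.4223,.0038,0),(269,219.5)),("C",(.4276,.1157,0),(235.9,244.1))):print(n,ribside(ax,px))
s=env.read_camera("side");c=S.proj(p)[0]
for b,st in blobs(masks(s)["orange"],3):
  if np.hypot(*(b-c))<40:print(b,st,ribside(p-[0,0,.0405],b))
E
```

```text
fz mean -2.79 sd 0.24 [ 0.4298 -0.1141  0.0799] grip 0.401 t 23.7
[ 0.4298 -0.1141  0.0799] yhead -45.0 F [ 0.4  0.6 -2.4] grip 0.401 t 23.7 q7 -0.77
E (np.float64(132.0), np.float64(1.6128529524947977))
D (np.float64(54.0), np.float64(1.5377404291290266))
C (np.float64(47.0), np.float64(1.3984931253949613))
[310.6875 188.6875] [310 186   3   7  16] (np.float64(130.0), np.float64(1.6763915560204863))
```

E weighs 2.8 N, so it's full, with its rib at about 132°. Taking it to dock 2.

{"name": "carry_out", "arguments": {
  "series": [
    [[0, -0.02, 0.06], [0, 0, -0.018], -1],
    [[0.03, -0.09, 0.1], [0, 0, -0.036], -1],
    [[0.07, -0.18, 0.1], [0, 0, -0.054], -1],
    [[0.11, -0.26, 0.1], [0, 0, -0.072], -1],
    [[0.15, -0.34, 0.1], [0, 0, -0.09], -1],
    [[0.19, -0.41, 0.1], [0, 0, -0.108], -1],
    [[0.2143, -0.4575, 0.1], [0, 0, -0.126], -1],
    [[0.2143, -0.4575, 0.06], [0, 0, -0.144], -1],
    [[0.2143, -0.4575, 0], [0, 0, -0.144], -1],
    [[0.2143, -0.4575, -0.02], [0, 0, -0.144], -1],
    [[0.2143, -0.4575, -0.02], [0, 0, -0.144], -1],
    [[0.2143, -0.4575, -0.02], [0, 0, -0.144], -1]
  ]
}}

```text
time_s: 24.77
eef_pos: [0.515, -0.2965, 0.0718]
ee_rot: [0.998, -0.059, -0.001, -0.001]
contact_force: [-0.1, -0.1, -2.3]
grip_width: 0.403
finger_force: 60.7
```

Run:
```python
from h import *
p=pose()
s=env.read_camera("side");c=S.proj(p)[0]
for b,st in blobs(masks(s)["orange"],3):
  if np.hypot(*(b-c))<40:print(b,st,ribside(p-[0,0,.0405],b))
```

```text
[ 0.515  -0.2965  0.0718] yhead -96.8 F [-0.1 -0.1 -2.3] grip 0.403 t 24.8 q7 -1.11
[299. 116.] [297 115   5   3  11] (np.float64(1.0), np.float64(21.169218953641085))
[290.92 135.  ] [290 131   3   9  25] (np.float64(33.0), np.float64(18.880431152359566))
[314.11111111 142.38888889] [313 139   3   8  18] (np.float64(82.0), np.float64(0.6473712654997008))
[312.  153.5] [311 153   3   2   4] (np.float64(94.0), np.float64(10.226357881953351))
```

Rib at 82°, on target. Lowering.

{"name": "carry_out", "arguments": {
  "series": [
    [[0, 0, -0.015], [0, 0, 0], -1],
    [[0, 0, -0.025], [0, 0, 0], -1],
    [[0, 0, -0.032], [0, 0, 0], -1],
    [[0, 0, -0.038], [0, 0, 0], -1],
    [[0, 0, -0.044], [0, 0, 0], -1],
    [[0, 0, -0.05], [0, 0, 0], -1],
    [[0, 0, -0.05], [0, 0, 0], -1]
  ]
}}

```text
time_s: 25.4
eef_pos: [0.515, -0.297, 0.0517]
ee_rot: [0.998, -0.059, -0.001, -0.0]
contact_force: [-1.1, -0.5, -2.6]
grip_width: 0.402
finger_force: 60.9
```

{"name": "carry_out", "arguments": {
  "series": [
    [[0, 0, -0.005], [0, 0, 0], -1],
    [[0, 0, -0.01], [0, 0, 0], -1],
    [[0, 0, -0.014], [0, 0, 0], -1],
    [[0, 0, -0.014], [0, 0, 0], -1],
    [[0, 0, -0.014], [0, 0, 0], -1]
  ]
}}

```text
time_s: 25.82
eef_pos: [0.515, -0.297, 0.047]
ee_rot: [0.998, -0.059, -0.001, -0.0]
contact_force: [-5.2, 1.8, 4.0]
grip_width: 0.397
finger_force: 61.6
```

Seated in dock 2. Release and head for D.

{"name": "carry_out", "arguments": {
  "series": [
    [[0, 0, 0], [0, 0, 0], 0],
    [[0, 0, 0], [0, 0, 0], 0.25],
    [[0, 0, 0.02], [0, 0, 0], 0.25],
    [[0, 0, 0.08], [0, 0, 0], 0.25],
    [[0, 0, 0.16], [0, 0, 0.015], 0.25],
    [[0, 0.05, 0.25], [0, 0, 0.033], 0.25],
    [[-0.03, 0.14, 0.25], [0, 0, 0.05], 0.25],
    [[-0.06, 0.23, 0.25], [0, 0, 0.068], 0.25],
    [[-0.09, 0.32, 0.25], [0, 0, 0.085], 0.25],
    [[-0.12, 0.41, 0.25], [0, 0, 0.102], 0.25],
    [[-0.15, 0.5, 0.25], [0, 0, 0.12], 0.25],
    [[-0.18, 0.59, 0.25], [0, 0, 0.137], 0.25]
  ],
  "newtons": 30
}}

```text
time_s: 26.82
eef_pos: [0.4442, -0.0597, 0.1477]
ee_rot: [0.931, 0.365, 0.002, 0.001]
contact_force: [1.6, 1.5, -0.5]
grip_width: 0.624
finger_force: 0.0
```

Run:
```python
from h import *
pose();s=env.read_camera("side");t=env.read_camera("top");cv2.imwrite("pics/s8.png",s);cv2.imwrite("pics/t8.png",t)
print([(c.round(1).tolist(),st[4]) for c,st in blobs(masks(s)["orange"],4) if 100<c[0]<390 and 100<c[1]<330])
f=lambda a:np.array(a)/4+[175,120]-.375
caps(t,f([(94,417),(258,429)]),zc=.06)
```

```text
[ 0.4442 -0.0597  0.1477] yhead -47.2 F [ 1.6  1.5 -0.5] grip 0.624 t 26.8 q7 -0.88
[([322.0, 130.4], np.int32(11)), ([313.1, 149.8], np.int32(26)), ([336.0, 169.8], np.int32(4)), ([280.7, 202.5], np.int32(18)), ([269.0, 219.5], np.int32(8)), ([246.9, 227.8], np.int32(11)), ([128.8, 237.1], np.int32(25)), ([236.0, 244.5], np.int32(6)), ([131.0, 261.2], np.int32(23))]
cap [198.3 224.2] r5.8 [0.4265 0.1144] rib 46 stripe 47 dist 0.037
cap [238.3 226. ] r5.2 [0.4234 0.0056] rib 53 stripe 53 dist 0.033
```

{"name": "carry_out", "arguments": {
  "series": [
    [[-0.02, 0.09, 0], [0, 0, 0.015], 0.25],
    [[-0.052, 0.1625, 0], [0, 0, 0.03], 0.25],
    [[-0.052, 0.1625, -0.02], [0, 0, 0.03], 0.25],
    [[-0.052, 0.1625, -0.07], [0, 0, 0.03], 0.25],
    [[-0.052, 0.1625, -0.13], [0, 0, 0.03], 0.25],
    [[-0.052, 0.1625, -0.2], [0, 0, 0.03], 0.25],
    [[-0.052, 0.1625, -0.25], [0, 0, 0.03], 0.25],
    [[-0.052, 0.1625, -0.266], [0, 0, 0.03], 0.25],
    [[-0.052, 0.1625, -0.266], [0, 0, 0.03], 0.25]
  ]
}}

```text
time_s: 27.67
eef_pos: [0.4231, 0.0033, 0.0392]
ee_rot: [0.894, 0.448, -0.001, -0.0]
contact_force: [-0.2, -0.2, 0.8]
grip_width: 0.624
finger_force: 0.0
```

Reached it. Squeeze, turn -90°, grip, lift and weigh.

{"name": "carry_out", "arguments": {
  "series": [
    [[0, 0, 0], [0, 0, 0], -1],
    [[0, 0, 0], [0, 0, 0], -1],
    [[0, 0, 0], [0, 0, 0], -1],
    [[0, 0, 0], [0, 0, 0], -1],
    [[0, 0, 0], [0, 0, 0], 0.25],
    [[0, 0, 0], [0, 0, 0], 0.25],
    [[0, 0, 0], [0, 0, -0.0198], 0.25],
    [[0, 0, 0], [0, 0, -0.0396], 0.25],
    [[0, 0, 0], [0, 0, -0.0594], 0.25],
    [[0, 0, 0], [0, 0, -0.0792], 0.25],
    [[0, 0, 0], [0, 0, -0.099], 0.25],
    [[0, 0, 0], [0, 0, -0.119], 0.25]
  ]
}}

```text
time_s: 28.67
eef_pos: [0.423, 0.0039, 0.0405]
ee_rot: [0.996, 0.089, 0.0, -0.0]
contact_force: [0.2, -0.0, -0.5]
grip_width: 0.627
finger_force: 0.0
```

{"name": "carry_out", "arguments": {
  "series": [
    [[0, 0, 0], [0, 0, -0.0198], 0.25],
    [[0, 0, 0], [0, 0, -0.0396], 0.25],
    [[0, 0, 0], [0, 0, -0.0594], 0.25],
    [[0, 0, 0], [0, 0, -0.0792], 0.25],
    [[0, 0, 0], [0, 0, -0.099], 0.25],
    [[0, 0, 0], [0, 0, -0.119], 0.25],
    [[0, 0, 0], [0, 0, -0.131], 0.25],
    [[0, 0, 0], [0, 0, -0.131], -1],
    [[0, 0, 0], [0, 0, -0.131], -1],
    [[0, 0, 0], [0, 0, -0.131], -1],
    [[0, 0, 0], [0, 0, -0.131], -1],
    [[0, 0, 0], [0, 0, -0.131], -1]
  ],
  "newtons": 60
}}

```text
time_s: 29.67
eef_pos: [0.4229, 0.0039, 0.0407]
ee_rot: [0.95, -0.313, 0.0, -0.0]
contact_force: [-0.3, -0.4, 6.2]
grip_width: 0.396
finger_force: 59.3
```

{"name": "carry_out", "arguments": {
  "series": [
    [[0, 0, 0.02], [0, 0, 0], -1],
    [[0, 0, 0.06], [0, 0, 0], -1],
    [[0, 0, 0.1], [0, 0, 0], -1],
    [[0, 0, 0.1], [0, 0, 0], -1],
    [[0, 0, 0.1], [0, 0, 0], -1],
    [[0, 0, 0.1], [0, 0, 0], -1]
  ]
}}

```text
time_s: 30.17
eef_pos: [0.4228, 0.004, 0.0803]
ee_rot: [0.949, -0.314, 0.0, -0.0]
contact_force: [0.3, -0.1, -1.2]
grip_width: 0.403
finger_force: 59.8
```

Run:
```python
from h import *
weigh(8);p=pose()
s=env.read_camera("side");c=S.proj(p)[0]
for b,st in blobs(masks(s)["orange"],3):
  if np.hypot(*(b-c))<40:print(b,st,ribside(p-[0,0,.0405],b))
```

```text
fz mean -0.41 sd 0.49 [0.4227 0.0037 0.08  ] grip 0.402 t 30.6
[0.4227 0.0037 0.08  ] yhead -126.7 F [0.2 0.9 0.2] grip 0.402 t 30.6 q7 -1.81
[280.5 189.5] [279 189   4   2   8] (np.float64(-43.0), np.float64(5.456942327757527))
[268.46666667 207.73333333] [268 204   2   8  15] (np.float64(51.0), np.float64(1.267178328008686))
```

D is empty. Placing it in the middle of the tray.

{"name": "carry_out", "arguments": {
  "series": [
    [[0, 0, 0.06], [0, 0, 0.019], -1],
    [[0, 0.02, 0.13], [0, 0, 0.038], -1],
    [[0.03, 0.08, 0.175], [0, 0, 0.057], -1],
    [[0.06, 0.17, 0.175], [0, 0, 0.076], -1],
    [[0.09, 0.26, 0.175], [0, 0, 0.095], -1],
    [[0.12, 0.35, 0.175], [0, 0, 0.114], -1],
    [[0.15, 0.44, 0.175], [0, 0, 0.133], -1],
    [[0.18, 0.53, 0.175], [0, 0, 0.152], -1],
    [[0.21, 0.62, 0.175], [0, 0, 0.171], -1],
    [[0.23, 0.69, 0.175], [0, 0, 0.19], -1],
    [[0.238, 0.745, 0.175], [0, 0, 0.209], -1],
    [[0.238, 0.745, 0.15], [0, 0, 0.228], -1]
  ]
}}

```text
time_s: 31.62
eef_pos: [0.5197, 0.3102, 0.1418]
ee_rot: [0.92, 0.392, 0.004, -0.002]
contact_force: [-0.2, 0.7, -0.1]
grip_width: 0.401
finger_force: 59.9
```

{"name": "carry_out", "arguments": {
  "series": [
    [[0, 0, -0.08], [0, 0, 0], -1],
    [[0, 0, -0.14], [0, 0, 0], -1],
    [[0, 0, -0.19], [0, 0, 0], -1],
    [[0, 0, -0.22], [0, 0, 0], -1],
    [[0, 0, -0.235], [0, 0, 0], -1],
    [[0, 0, -0.242], [0, 0, 0], -1],
    [[0, 0, -0.242], [0, 0, 0], -1],
    [[0, 0, -0.242], [0, 0, 0], -1]
  ]
}}

```text
time_s: 32.28
eef_pos: [0.5167, 0.3009, 0.0449]
ee_rot: [0.922, 0.386, -0.002, 0.0]
contact_force: [-4.8, -1.8, 7.8]
grip_width: 0.404
finger_force: 60.8
```

{"name": "carry_out", "arguments": {
  "series": [
    [[0, 0, 0.003], [0, 0, 0], 0],
    [[0, 0, 0.003], [0, 0, 0], 0.3],
    [[0, 0, 0.003], [0, 0, 0], 0.3],
    [[0, 0, 0.04], [0, 0, 0], 0.25],
    [[0, 0, 0.1], [0, 0, 0], 0.25],
    [[0, 0, 0.18], [0, 0, 0], 0.25],
    [[0, 0, 0.25], [0, 0, 0], 0.25],
    [[-0.04, -0.06, 0.25], [0, 0, 0], 0.25],
    [[-0.08, -0.15, 0.25], [0, 0, 0], 0.25],
    [[-0.12, -0.23, 0.25], [0, 0, 0], 0.25],
    [[-0.12, -0.23, 0.25], [0, 0, 0], 0.25]
  ],
  "newtons": 30
}}

```text
time_s: 33.2
eef_pos: [0.4652, 0.2013, 0.1431]
ee_rot: [0.924, 0.383, -0.005, 0.002]
contact_force: [-0.9, -1.1, 0.5]
grip_width: 0.624
finger_force: 0.0
```

Run:
```python
from h import *
pose();s=env.read_camera("side");t=env.read_camera("top");cv2.imwrite("pics/s9.png",s);cv2.imwrite("pics/t9.png",t)
a=t[110:270,100:370];b=s[90:340,60:400]
cv2.imwrite("pics/v9.png",np.hstack([cv2.resize(a,(400,294)),cv2.resize(b,(400,294))]))
caps(t,[(198.2,224.1)],zc=.06)
print([(c.round(1).tolist(),st[4]) for c,st in blobs(masks(s)["orange"],4) if 100<c[0]<390 and 100<c[1]<330])
```

```text
[0.4652 0.2013 0.1431] yhead -45.0 F [-0.9 -1.1  0.5] grip 0.624 t 33.2 q7 -1.25
cap [197.9 223.8] r6.0 [0.4276 0.1156] rib 46 stripe 51 dist 0.036
[([298.8, 116.1], np.int32(13)), ([322.0, 130.4], np.int32(11)), ([290.9, 134.8], np.int32(26)), ([313.1, 149.8], np.int32(28)), ([247.2, 227.9], np.int32(18)), ([128.9, 236.9], np.int32(16)), ([235.9, 244.1], np.int32(9)), ([159.3, 258.7], np.int32(27)), ([131.3, 261.6], np.int32(21)), ([161.6, 283.7], np.int32(21))]
```

View pics/v9.png

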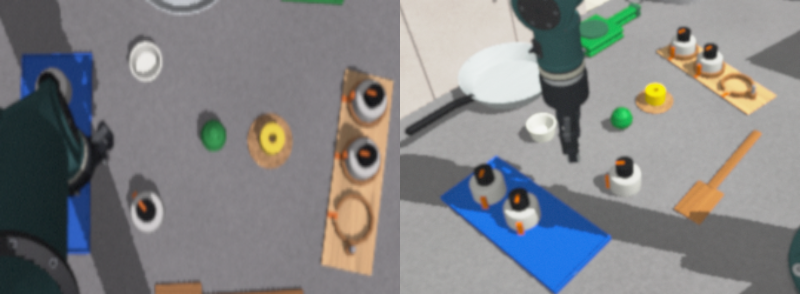

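Two are in the tray, two docked, the roll is on the coaster. Only C is left, at (0.427, 0.1155).

{"name": "carry_out", "arguments": {
  "series": [
    [[-0.04, -0.09, 0], [0, 0, 0], 0.25],
    [[-0.08, -0.18, 0], [0, 0, 0], 0.25],
    [[-0.106, -0.236, 0], [0, 0, 0.003], 0.25],
    [[-0.106, -0.236, -0.05], [0, 0, 0.003], 0.25],
    [[-0.106, -0.236, -0.12], [0, 0, 0.003], 0.25],
    [[-0.106, -0.236, -0.19], [0, 0, 0.003], 0.25],
    [[-0.106, -0.236, -0.24], [0, 0, 0.003], 0.25],
    [[-0.106, -0.236, -0.258], [0, 0, 0.003], 0.25],
    [[-0.106, -0.236, -0.258], [0, 0, 0.003], 0.25]
  ]
}}

```text
time_s: 34.05
eef_pos: [0.428, 0.1164, 0.0388]
ee_rot: [0.918, 0.395, -0.001, -0.0]
contact_force: [0.5, -1.0, 0.2]
grip_width: 0.625
finger_force: 0.0
```

{"name": "carry_out", "arguments": {
  "series": [
    [[0, 0, 0], [0, 0, 0], -1],
    [[0, 0, 0], [0, 0, 0], -1],
    [[0, 0, 0], [0, 0, 0], -1],
    [[0, 0, 0], [0, 0, 0], -1],
    [[0, 0, 0], [0, 0, 0], 0.25],
    [[0, 0, 0], [0, 0, 0], 0.25],
    [[0, 0, 0], [0, 0, -0.0198], 0.25],
    [[0, 0, 0], [0, 0, -0.0396], 0.25],
    [[0, 0, 0], [0, 0, -0.0594], 0.25],
    [[0, 0, 0], [0, 0, -0.0792], 0.25],
    [[0, 0, 0], [0, 0, -0.099], 0.25],
    [[0, 0, 0], [0, 0, -0.119], 0.25]
  ]
}}

```text
time_s: 35.05
eef_pos: [0.428, 0.1155, 0.0407]
ee_rot: [1.0, 0.029, 0.0, -0.0]
contact_force: [0.2, -0.5, -0.1]
grip_width: 0.624
finger_force: 0.0
```

{"name": "carry_out", "arguments": {
  "series": [
    [[0, 0, 0], [0, 0, -0.0198], 0.25],
    [[0, 0, 0], [0, 0, -0.0396], 0.25],
    [[0, 0, 0], [0, 0, -0.0594], 0.25],
    [[0, 0, 0], [0, 0, -0.0792], 0.25],
    [[0, 0, 0], [0, 0, -0.099], 0.25],
    [[0, 0, 0], [0, 0, -0.119], 0.25],
    [[0, 0, 0], [0, 0, -0.131], 0.25],
    [[0, 0, 0], [0, 0, -0.131], -1],
    [[0, 0, 0], [0, 0, -0.131], -1],
    [[0, 0, 0], [0, 0, -0.131], -1],
    [[0, 0, 0], [0, 0, -0.131], -1],
    [[0, 0, 0], [0, 0, -0.131], -1]
  ],
  "newtons": 60
}}

```text
time_s: 36.05
eef_pos: [0.4276, 0.1154, 0.0408]
ee_rot: [0.929, -0.369, -0.0, -0.0]
contact_force: [-1.3, -0.2, 4.9]
grip_width: 0.402
finger_force: 59.1
```

{"name": "carry_out", "arguments": {
  "series": [
    [[0, 0, 0.02], [0, 0, 0], -1],
    [[0, 0, 0.06], [0, 0, 0], -1],
    [[0, 0, 0.1], [0, 0, 0], -1],
    [[0, 0, 0.1], [0, 0, 0], -1],
    [[0, 0, 0.1], [0, 0, 0], -1],
    [[0, 0, 0.1], [0, 0, 0], -1]
  ]
}}

```text
time_s: 36.55
eef_pos: [0.4273, 0.1156, 0.0799]
ee_rot: [0.929, -0.37, -0.0, 0.0]
contact_force: [-0.5, 0.3, -2.7]
grip_width: 0.404
finger_force: 60.2
```

Run:
```python
from h import *
weigh(8);p=pose()
s=env.read_camera("side");c=S.proj(p)[0]
for b,st in blobs(masks(s)["orange"],3):
  if np.hypot(*(b-c))<40:print(b,st,ribside(p-[0,0,.0405],b))
```

```text
fz mean -2.46 sd 0.67 [0.4275 0.1153 0.08  ] grip 0.402 t 37.0
[0.4275 0.1153 0.08  ] yhead -133.5 F [-0.2 -0.7 -1.7] grip 0.402 t 37.0 q7 -2.00
[246.6 215.2] [244 214   6   3  15] (np.float64(-36.0), np.float64(4.16277711688891))
[235. 233.] [235 230   1   7   7] (np.float64(48.0), np.float64(1.2486441688714578))
```

C is full. Taking it to dock 1.

{"name": "carry_out", "arguments": {
  "series": [
    [[0.02, 0, 0.06], [0, 0, 0.01], -1],
    [[0.05, -0.06, 0.12], [0, 0, 0.02], -1],
    [[0.07, -0.15, 0.15], [0, 0, 0.03], -1],
    [[0.08, -0.25, 0.15], [0, 0, 0.04], -1],
    [[0.08, -0.35, 0.15], [0, 0, 0.05], -1],
    [[0.08, -0.45, 0.15], [0, 0, 0.06], -1],
    [[0.07, -0.55, 0.15], [0, 0, 0.07], -1],
    [[0.05, -0.65, 0.15], [0, 0, 0.08], -1],
    [[0.03, -0.75, 0.15], [0, 0, 0.09], -1],
    [[0.01, -0.85, 0.15], [0, 0, 0.0936], -1],
    [[-0.01, -0.94, 0.15], [0, 0, 0.0936], -1],
    [[-0.0158, -0.9925, 0.15], [0, 0, 0.0936], -1]
  ]
}}

```text
time_s: 38.0
eef_pos: [0.4189, -0.2868, 0.1405]
ee_rot: [0.996, -0.088, 0.0, 0.001]
contact_force: [0.3, -0.0, -2.9]
grip_width: 0.403
finger_force: 60.8
```

{"name": "carry_out", "arguments": {
  "series": [
    [[0, 0, 0], [0, 0, 0], -1],
    [[0, 0, -0.06], [0, 0, 0], -1],
    [[0, 0, -0.12], [0, 0, 0], -1],
    [[0, 0, -0.16], [0, 0, 0], -1],
    [[0, 0, -0.17], [0, 0, 0], -1],
    [[0, 0, -0.17], [0, 0, 0], -1],
    [[0, 0, -0.17], [0, 0, 0], -1]
  ]
}}

```text
time_s: 38.58
eef_pos: [0.4215, -0.2815, 0.0725]
ee_rot: [0.996, -0.085, -0.0, 0.0]
contact_force: [-0.2, -0.2, -2.8]
grip_width: 0.401
finger_force: 60.9
```

Run:
```python
from h import *
p=pose()
s=env.read_camera("side");c=S.proj(p)[0]
for b,st in blobs(masks(s)["orange"],3):
  if np.hypot(*(b-c))<40:print(b,st,ribside(p-[0,0,.0405],b))
```

```text
[ 0.4215 -0.2815  0.0725] yhead -99.7 F [-0.2 -0.2 -2.8] grip 0.401 t 38.6 q7 -0.86
[321.8 130.4] [320 129   4   4  10] (np.float64(0.0), np.float64(21.988457545827906))
[313.         149.83333333] [312 146   3   9  24] (np.float64(32.0), np.float64(20.72207460018846))
[337.95652174 158.        ] [336 154   4   8  23] (np.float64(79.0), np.float64(0.2422514029070706))
[335.42857143 169.71428571] [334 169   4   3   7] (np.float64(91.0), np.float64(11.232106823339075))
```

{"name": "carry_out", "arguments": {
  "series": [
    [[0, 0, -0.015], [0, 0, 0.004], -1],
    [[0, 0, -0.025], [0, 0, 0.004], -1],
    [[0, 0, -0.032], [0, 0, 0.004], -1],
    [[0, 0, -0.038], [0, 0, 0.004], -1],
    [[0, 0, -0.044], [0, 0, 0.004], -1],
    [[0, 0, -0.05], [0, 0, 0.004], -1],
    [[0, 0, -0.05], [0, 0, 0.004], -1]
  ]
}}

```text
time_s: 39.22
eef_pos: [0.4208, -0.2814, 0.0518]
ee_rot: [0.997, -0.073, -0.001, -0.0]
contact_force: [-1.2, -0.2, -4.1]
grip_width: 0.4
finger_force: 61.1
```

{"name": "carry_out", "arguments": {
  "series": [
    [[0, 0, -0.005], [0, 0, 0], -1],
    [[0, 0, -0.01], [0, 0, 0], -1],
    [[0, 0, -0.014], [0, 0, 0], -1],
    [[0, 0, -0.014], [0, 0, 0], -1],
    [[0, 0, -0.014], [0, 0, 0], -1]
  ]
}}

```text
time_s: 39.63
eef_pos: [0.4208, -0.2814, 0.0469]
ee_rot: [0.997, -0.073, -0.0, -0.0]
contact_force: [-2.7, 1.6, 3.1]
grip_width: 0.403
finger_force: 61.6
```

Seated in dock 1. Release, retreat clear and take a final look.

{"name": "carry_out", "arguments": {
  "series": [
    [[0, 0, 0], [0, 0, 0], 0],
    [[0, 0, 0], [0, 0, 0], 0.25],
    [[0, 0, 0], [0, 0, 0], 0.25],
    [[0, 0, 0.03], [0, 0, 0], 0.25],
    [[0, 0, 0.1], [0, 0, 0], 0.25],
    [[0, 0, 0.2], [0, 0, 0], 0.25],
    [[0, 0, 0.3], [0, 0, 0], 0.25],
    [[-0.02, -0.1, 0.35], [0, 0, 0], 0.25],
    [[-0.04, -0.2, 0.35], [0, 0, 0], 0.25],
    [[-0.06, -0.3, 0.35], [0, 0, 0], 0.25],
    [[-0.08, -0.4, 0.35], [0, 0, 0], 0.25],
    [[-0.1, -0.5, 0.35], [0, 0, 0], 0.25]
  ]
}}

```text
time_s: 40.63
eef_pos: [0.3815, -0.4836, 0.1874]
ee_rot: [0.997, -0.072, 0.001, 0.001]
contact_force: [0.8, -0.9, 0.4]
grip_width: 0.626
finger_force: 0.0
```

{"name": "carry_out", "arguments": {
  "series": [
    [[-0.05, -0.15, 0], [0, 0, 0], 0.25],
    [[-0.1, -0.3, 0], [0, 0, 0], 0.25],
    [[-0.1, -0.3, 0], [0, 0, 0], 0.25],
    [[-0.1, -0.3, 0], [0, 0, 0], 0.25],
    [[-0.1, -0.3, 0], [0, 0, 0], 0.25],
    [[-0.1, -0.3, 0], [0, 0, 0], 0.25]
  ]
}}

```text
time_s: 41.13
eef_pos: [0.3416, -0.6011, 0.1862]
ee_rot: [0.997, -0.073, 0.0, -0.001]
contact_force: [0.9, 0.3, -0.4]
grip_width: 0.627
finger_force: 0.0
```

Run:
```python
from h import *
pose();s=env.read_camera("side");t=env.read_camera("top")
a=t[110:270,100:370];b=s[90:340,60:400]
cv2.imwrite("pics/v10.png",np.hstack([cv2.resize(a,(400,294)),cv2.resize(b,(400,294))]))
```

```text
[ 0.3416 -0.6011  0.1862] yhead -98.3 F [ 0.9  0.3 -0.4] grip 0.627 t 41.1 q7 -0.47
```

View pics/v10.png

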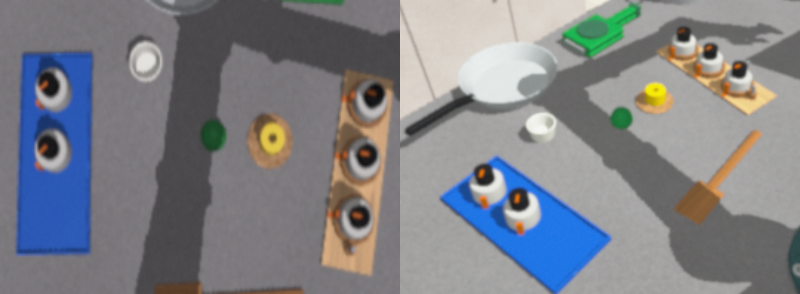

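The final view shows three canisters seated in the docks, two standing in the tray and the roll on the coaster, with the dish and lime unmoved. Handing in.

```bash
python3 -c "
from bench import env
print(env.close_job())"
```

```text
the job is handed in; nothing more can be done
None
```

The job is handed in after about 41 s of robot time: the roll is flat on the coaster, the three full canisters are seated in docks 1–3, the two empty ones stand in the tray, and the dish and lime were left untouched.

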